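Hold the dial angle gauge at its set angle on a clamped rock sample

ROBOT

A 6-joint arm with a two-finger parallel gripper is mounted at the origin on the work surface. World frame = base frame: x ahead of the robot, y to its left, z up, the work surface at z = 0. Lengths are in m, angles in degrees, forces in N, time in s.
With the tool pointing down it reaches from about 0.4 to 0.825 m from the base axis. Payload 7 kg.
Tool frame: the origin (TCP) lies midway between the tips of the shut fingers; the grasp point (between the pads) lies 19 mm behind it; z points along the fingers, y is the line along which they close (so a half turn about z gives the same grasp; the last joint's range is limited). The gripper opens to 88 mm and grips with 3 to 60 N. Pads are 19 mm wide; open, the fingers measure 130 mm over their backs; the gripper's body (78 mm by 193 mm) begins 47 mm behind the grasp point.
Start: joints at [86.522, 20.546, 0.682, 0, -70.136, -16.507], TCP at [0.231, 0.634, 0.202] pointing down, gripper open.
Joint ranges: [-176.03, 176.03], [-82.01, 121.73], [-58.28, 71.71], [-173.87, 95.51], [-174.79, -0.11], [-173.66, 173.66]. Speed limits (degrees/s): [136.94, 136.94, 172.46, 180, 180, 180].

INTERFACE

Orientations are given as [roll, pitch, yaw] about the fixed x, y, z axes, in that order (R = Rz(yaw) Ry(pitch) Rx(roll)).
In Python, from plant import r gives the robot as it stands. The module is installed in compiled form; this text tells all that it offers.
- The arm moves only by the tool play_rows, never from a script. Its argument "rows" is a list of rows, each an object with "slide": the shift along the tool's x, y, z as a fraction of full scale, a list of three; "delta_rot": the turn, a rotation vector about the tool's x, y, z as a fraction of full scale, a list of three; "fingers": the opening, from -1 (shut) to 1 (fully open). In form: [{"slide": [x, y, z], "delta_rot": [rx, ry, rz], "fingers": fingers}, ...]. A call has 1 to 8 rows; each row shifts and turns the commanded pose from where the row before left it, along the tool's axes as they then stand; what a row does not reach is not made up. Full scale, the value 1, is 0.15 m for a shift and 0.08 rad for a turn. A row lasts 1/8 s, in which the tool goes at most 62.5 mm and 10.7 degrees, less where a joint would pass 70% of its speed; a pose out of reach is approached as far as the arm can. A call with a number of a shift or a turn outside -1 to 1 is refused whole. A call with a gripper value outside its range is refused whole. The fingers move at their own pace and stop on an object; "squeeze" is the grip in N (left out, the last holds). Time passes only in rows, so rows that do not move let the fingers close. It gives the time, the measured TCP pose, the force, the opening and the grip force at its end, in the units of the state.
- r.get_state(): the state, without advancing time (a new reading comes with each control period).
- r.capture(name): name is "scene" or "top"; returns a dict with "image" (384x512x3 uint8, blue, green, red), "fx", "fy", "cx", "cy" (pixels), "R" (3x3) and "t" (3): a world point X has camera coordinates R X + t. Camera axes: x right, y down, z forward; pixel columns grow to the right and rows downward; lengths in m; the calibration is good to about 2 mm. A picture is of the moment at which its call begins. There is no depth.
- r.close_job(): hands the job in; it is judged then, once.
The state is a dict: "time_s": time; "joints": joint angles; "qd": joint speeds; "joint_torque": joint torques, N m; "tcp_pos": TCP position; "eef_rot": TCP orientation; "contact_force": force on the tool from outside, world axes, zero at the start; "moment": the same for the moment, N m; "gripper_width": finger opening in m; "gripper_force": force on a finger pad.
Only numpy, scipy, OpenCV 4.12 (cv2) and the standard library are available. Lean on these libraries where they do the work, as an engineer would, in place of code of your own. Each camera call takes 0.05 s, during which the arm holds its last target. There are 200 camera calls.

TASK

The rock sample is to be marked for sawing: first turn the brass hand nut of its clamp clockwise until it comes up tight, then pick up the angle gauge by its orange bar and rest the middle of its foot on the rough ridge of the stone, pointing along the length of the stone with the dial upright. Rock the gauge there until the swinging red pointer settles on the green flag (leave the flag as it is set), and finish while still holding it so, steady in the gripper and pressing only lightly on the stone, so that the line can be scribed along its foot. Leave the other things on the bench where they are.

Things in the scene. Friction and masses are not known exactly. Their poses are not given: they have to be found in the camera images.
- clamp: Fixed sample clamp: dark steel base plate 110 x 290 x 14 mm (x, y, z), origin at its underside centre, y the long way from nut end (-y) to stone end (+y). A strap 26 mm wide, top at z = 64 mm, runs from y = -142 to -1 mm under the hand nut, which sits on an upright 12 mm stud at y = -85 mm. Turned up to 0.3 rad, on either side of the bench; the gauge stands on the other.
- nut_grip (a point): Centre of the brass hand nut's gripping height, on its upright axis: knurled cylinder 36 mm in diameter and 32 mm high, top 9 mm above this point, underside 23 mm below it; 26 mm below it is the strap. The stud stands 6 mm proud of the nut's top.
- clamp_nut (a joint): Turn of the hand nut in rad, growing clockwise seen from above. It starts loose at 0.2 to 0.7 and comes up hard against its stop (tight) at 1.6; above 1.45 counts as tight. It turns against about 0.08 N m of friction, stays where it is left, and neither rises nor sinks.
- stone: Brown rough rock, immovable in the clamp; origin and axes as clamp. It spans y = -22 to 134 mm, x = -42 to 40 mm; its sawn flat face looks to +x. On top two rough crests run across it, at y = 45 mm (100 mm above the bench) and y = 83 mm (96 mm high), about 40 mm wide in x; beyond them it falls away more steeply than the gauge ever has to lean.
- stone_ridge (a point): Point between the two crests of the stone, 98 mm above the bench, at x = 0, y = 63 mm of the stone: the middle of the gauge's foot goes on here. The contact is hard: once it touches, each further mm down adds some 20 N.
- gauge: Angle gauge (about 0.37 kg, varying by a fifth), standing on its foot on the bench. Origin: centre of the foot's underside; z up through the dial, y along the foot, x out of the dial's face (both faces show the same). Foot: aluminium 36 x 130 x 14 mm (x, y, z). White dial 112 mm across, 18 mm thick, centre at z = 72 mm, tick every 5 degrees. Starts turned up to 0.4 rad.
- gauge_grip (a point): Centre of the gauge's orange grip bar, 141 mm above the foot's underside: bar 26 mm thick (x), 64 mm long (y), 34 mm high (z 124 to 158 mm). Grip it from above across the 26 mm.
- gauge_foot (a point): Centre of the underside of the gauge's foot (same point as gauge).
- pointer (a joint): Angle (rad) of the gauge's swinging red pointer, a damped pendulum turning about the gauge's x axis at the dial's centre and hanging down by its weight: 0 = towards the middle of the foot, positive = towards the gauge's +y end. Leaning the gauge by an angle about its own +x makes it read minus that angle; it settles in about a second.
- flag (a joint): Angle in rad of the green flag on the dial's rim, same zero and direction as the pointer. Set somewhere from 0.20 to 0.38, so the gauge must lean that much about its own -x axis (its +y end down); stiff, leave it as set.
- pointer_tip (a point): Tip of the red pointer, 46 mm from the dial's centre.
- flag_mark (a point): Middle of the green flag (6.6 mm wide), 46 mm from the dial's centre: the pointer tip belongs here, anywhere on the flag's width (about 4 degrees to either side).
- tape: Bystander: roll of tape, 100 mm across, 48 mm high, lying flat. Origin under its centre.
- jar: Bystander: clear sample jar with white lid, 60 mm across, 75 mm high.
- offcut: Bystander: sawn offcut of stone, 90 x 56 x 16 mm.
- pen_cup: Bystander: glass with pens, 68 mm across, 100 mm high, pens to 175 mm.
- reagent: Bystander: amber bottle with blue cap, 86 mm across, 170 mm high.
- mouse: Bystander: black computer mouse, 105 x 60 x 36 mm.
- marker: Bystander: yellow marker pen lying flat, 130 x 14 x 14 mm.

How it is judged:
By the outcome, as a careful person would: the job done as asked, in the order asked, and still so for the second after the job is handed in, while the arm keeps its last pose, push and grip.
It also fails if it takes over 58 s, if anything falls off the work surface, if the arm or the gripper's body presses on something with over 40 N, if the wrist force passes 120 N, or if a joint passes its speed limit or range.

## Working session

There is one attempt and no reset: what is moved stays moved. The work goes in short steps, Python scripts to look and compute and a tool call to move; the robot and the scene stay as the last step left them, time stands still between calls to the robot, and variables do not carry over. Pictures are saved under pics/ and viewed, at most 10 in all, crops included, and the job is handed in when it is done.

Besides the shell and the picture viewer there is one more tool, called after "Emit:" by a JSON object that holds its "api" and its "payload", one argument or row to a line. play_rows: Moves the arm, as the interface text tells. Shift numbers are shares of 0.15 m and turn numbers shares of 0.08 rad, none past 1 either way. Its arguments: {"type":"object","properties":{"rows":{"type":"array"},"squeeze":{"type":"number"}},"required":["rows"]}

```bash
mkdir -p pics; cat > h.py <<'E'
import numpy as np, cv2
from plant import r
def ray(c,u,v):
    R=np.array(c["R"]);t=np.array(c["t"]);d=R.T@np.array([(u-c["cx"])/c["fx"],(v-c["cy"])/c["fy"],1.]);return -R.T@t,d
def onz(c,u,v,z):
    o,d=ray(c,u,v);return o+d*(z-o[2])/d[2]
def proj(c,X):
    p=np.array(c["R"])@np.array(X)+np.array(c["t"]);return c["fx"]*p[0]/p[2]+c["cx"],c["fy"]*p[1]/p[2]+c["cy"]
E
python3 - <<'E'
from h import *
a=r.capture("scene");b=r.capture("top")
cv2.imwrite("pics/s0.png",a["image"]);cv2.imwrite("pics/t0.png",b["image"])
for c in(a,b): print(c["fx"],c["cx"],c["cy"],np.round(c["R"],3),-np.array(c["R"]).T@c["t"])
print(r.get_state())
E
```

```text
362.46922705528715 256.35068576678174 190.1930375493326 [[-0.51   0.86   0.003]
 [ 0.733  0.437 -0.521]
 [-0.449 -0.264 -0.854]] [1.05741574 0.28634507 1.04166446]
421.47655459447367 253.2981623959472 200.06986093771644 [[ 0.006 -1.     0.013]
 [-0.989 -0.008 -0.148]
 [ 0.148 -0.012 -0.989]] [0.3509475  0.02113983 1.70065502]
{'time_s': 0.1, 'joints': array([ 8.65216091e+01,  2.05865766e+01,  6.42263750e-01, -1.53507461e-02,
       -7.01346441e+01, -1.65067848e+01]), 'qd': array([-0.05653407, -0.06581472,  0.08122348, -0.02314144,  0.04726882,
       -0.11569872]), 'joint_torque': array([-1.25158884e-03, -5.84165275e+01,  2.93747038e+01,  7.01547101e+00,
        1.00797607e-02, -5.36841083e-05]), 'tcp_pos': array([0.23058547, 0.63393623, 0.20075703]), 'eef_rot': array([ 1.79920197e+02, -8.59874900e-03, -1.99903960e+01]), 'contact_force': array([ 0.87119436,  0.64857061, -0.52960057]), 'moment': array([-0.01836463,  0.00149607,  0.03231158]), 'gripper_force': 0.0, 'gripper_width': 0.08774078717243132}
```

View pics/s0.png

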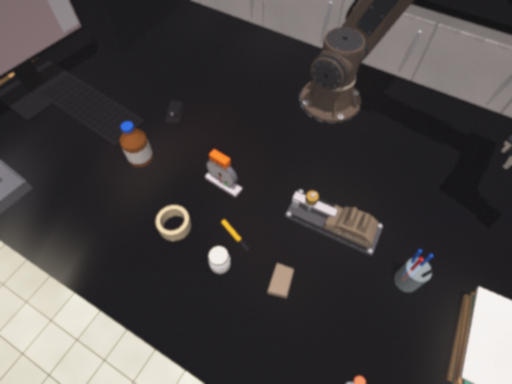

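View pics/t0.png

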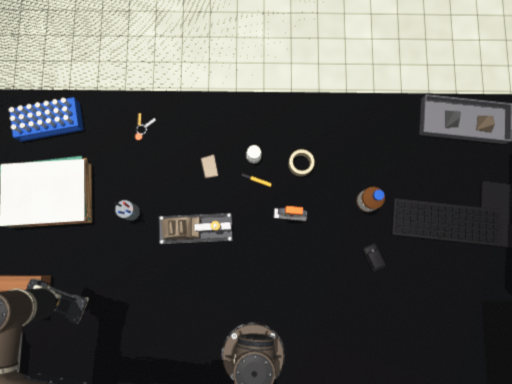

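The scene picture shows the gauge (orange bar at 220,158) and the clamp (nut at 312,197, stone at 355,225). In the top view the gauge is at (292,212), the nut at (216,226) and the stone at (180,228). I'll take enlarged crops next.

```bash
python3 - <<'E'
from h import *
a=cv2.imread("pics/s0.png");b=cv2.imread("pics/t0.png")
f=lambda i,x,y,w,h,k:cv2.resize(i[y:y+h,x:x+w],None,fx=k,fy=k,interpolation=cv2.INTER_CUBIC)
A=np.hstack([f(a,195,140,60,60,6.),f(a,285,185,110,75,4.)[:300,:]]) if 0 else None
p=f(a,195,145,55,55,6);q=f(a,282,185,105,70,330/70)[:330]
r1=f(b,155,205,80,45,5);r2=f(b,265,195,50,45,5)
m=np.zeros((560,800,3),np.uint8)
m[:330,:330]=p;m[:330,335:800]=q[:330,:465];m[335:560,:400]=r1;m[335:560,405:655]=r2
cv2.imwrite("pics/crop0.png",m)
E
```

```text
(no output)
```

View pics/crop0.png

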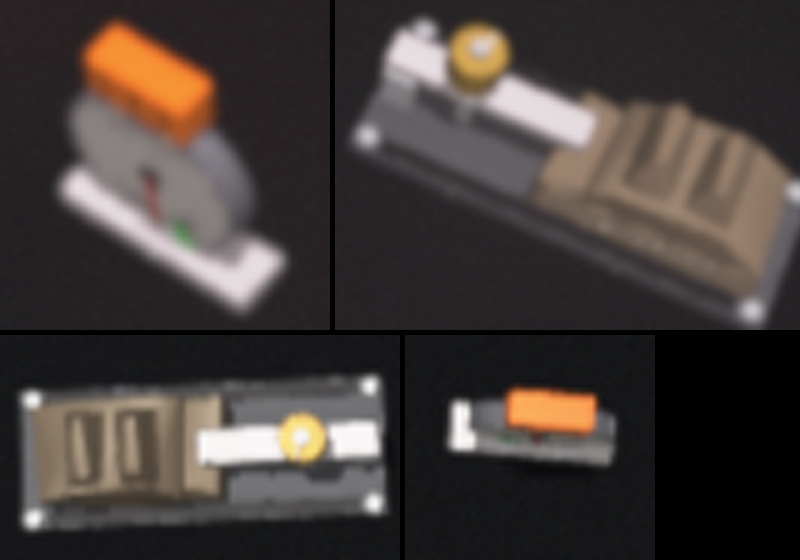

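The gauge's flag (crop 180,232) lies to the right of the pointer (150,195), towards world +y. So gauge +y points roughly along world +y, as clamp +y does. The four plate screws and the nut are clear.

```bash
cat > m.py <<'E'
from h import *
def blob(img,lo,hi,box,n=1):
    x,y,w,h=box;hsv=cv2.cvtColor(img[y:y+h,x:x+w],cv2.COLOR_BGR2HSV)
    m=cv2.inRange(hsv,lo,hi);k,l,s,c=cv2.connectedComponentsWithStats(m)
    o=sorted(range(1,k),key=lambda i:-s[i][4])[:n]
    return [(c[i]+[x,y],s[i],np.float32(np.argwhere(l==i)[:,::-1]+[x,y])) for i in o]
def tri(c1,p1,c2,p2):
    o1,d1=ray(c1,*p1);o2,d2=ray(c2,*p2)
    s=np.linalg.lstsq(np.c_[d1,-d2],o2-o1,rcond=None)[0]
    A=o1+s[0]*d1;B=o2+s[1]*d2;return (A+B)/2,np.linalg.norm(A-B)
E
python3 - <<'E'
from m import *
a=r.capture("scene");b=r.capture("top")
O=((5,140,90),(18,255,255))
go=[blob(c["image"],*O,bx)[0] for c,bx in((a,(195,140,60,60)),(b,(265,195,50,35)))]
print("bar",[g[0] for g in go],[g[1] for g in go],tri(a,go[0][0],b,go[1][0]))
rc=cv2.minAreaRect(go[1][2]);P=cv2.boxPoints(rc);print("bar top corners");print(np.array([onz(b,*p,.158) for p in P]), onz(b,*rc[0],.158))
Y=((18,90,90),(32,255,255))
for c,bx in((a,(295,185,35,25)),(b,(205,215,25,22))):
    g=blob(c["image"],*Y,bx)[0];print("nut",g[0],g[1],onz(c,*g[0],.09),onz(c,*g[0],.099))
# screws in top by refining bright spots
H=cv2.cvtColor(b["image"],cv2.COLOR_BGR2GRAY).astype(float)
S=[]
for u,v in((161,213),(229,212),(162,238.5),(230,235.5)):
    y,x=np.mgrid[int(v)-4:int(v)+5,int(u)-4:int(u)+5];w=np.clip(H[y,x]-130,0,None)
    p=((w*x).sum()/w.sum(),(w*y).sum()/w.sum());S.append(onz(b,*p,.015));print(p,S[-1])
S=np.array(S);ctr=S.mean(0);d=(S[0]-S[1]+S[2]-S[3]);yaw=np.arctan2(-d[0],d[1])
print("clamp",ctr,"yaw",np.degrees(yaw))
yh=np.array([-np.sin(yaw),np.cos(yaw),0]);print("nut from clamp",ctr-.085*yh,"ridge",ctr+.063*yh)
print("cup",onz(b,127,210,.1),"reagent",onz(b,372,198,.1),"tape",onz(b,301,162,.03))
E
```

```text
bar [array([219.4352518 , 157.86690647]), array([293.73793103, 209.68965517])] [array([ 13,   8,  23,  21, 278], dtype=int32), array([ 20,  11,  19,   9, 145], dtype=int32)] (array([ 0.54780325, -0.14566416,  0.15149979]), np.float64(0.0032068593381434805))
bar top corners
[[ 0.56126188 -0.11415243  0.158     ]
 [ 0.56176166 -0.1808027   0.158     ]
 [ 0.53198211 -0.18045364  0.158     ]
 [ 0.53149977 -0.11399261  0.158     ]] [ 0.54660516 -0.14734118  0.158     ]
nut [311.78181818 196.8       ] [ 12   5  12  14 110] [0.49042378 0.14909166 0.09      ] [0.49578589 0.15038968 0.099     ]
nut [215.20689655 225.4137931 ] [ 6  6  9 10 58] [0.49357995 0.14755762 0.09      ] [0.49278295 0.14685123 0.099     ]
(np.float64(161.03225806451613), np.float64(216.87455197132616)) [0.53302818 0.37107681 0.015     ]
(np.float64(228.3888), np.float64(214.8336)) [0.54321069 0.10132374 0.015     ]
(np.float64(161.31292517006804), np.float64(241.0108843537415)) [0.43660745 0.36627994 0.015     ]
(np.float64(229.2348284960422), np.float64(237.93931398416888)) [0.45055623 0.09660231 0.015     ]
clamp [0.49085064 0.2338207  0.015     ] yaw 2.561403843189961
nut from clamp [0.49464929 0.14890562 0.015     ] ridge [0.48803517 0.29675776 0.015     ]
cup [0.54925791 0.48383994 0.1       ] reagent [ 0.60282674 -0.45531218  0.1       ] tape [ 0.75989287 -0.1915252   0.03      ]
```

Emit:
{"api": "play_rows", "payload": {
  "rows": [
    {"slide":[0.27,0.24,0],"delta_rot":[0,0,0],"fingers":1},
    {"slide":[0.27,0.24,0],"delta_rot":[0,0,0],"fingers":1},
    {"slide":[0.27,0.24,0],"delta_rot":[0,0,0],"fingers":1},
    {"slide":[0.27,0.24,0],"delta_rot":[0,0,0],"fingers":1},
    {"slide":[0.27,0.24,0],"delta_rot":[0,0,0],"fingers":1},
    {"slide":[0.27,0.24,0],"delta_rot":[0,0,0],"fingers":1},
    {"slide":[0.27,0.24,0],"delta_rot":[0,0,0],"fingers":1},
    {"slide":[0.27,0.24,0],"delta_rot":[0,0,0],"fingers":1}
  ],
  "squeeze": 20
}}

```text
time_s: 1.2
tcp_pos: [0.4373, 0.2513, 0.2018]
eef_rot: [-180.0, -0.0, -20.0]
contact_force: [0.7, -0.0, 0.0]
gripper_width: 0.0877
gripper_force: 0.0
```

Emit:
{"api": "play_rows", "payload": {
  "rows": [
    {"slide":[0.27,0.24,0],"delta_rot":[0,0,0],"fingers":1},
    {"slide":[0.27,0.24,0],"delta_rot":[0,0,0],"fingers":1},
    {"slide":[0,0,0.2],"delta_rot":[0,0,0],"fingers":1},
    {"slide":[0,0,0],"delta_rot":[0,0,0],"fingers":1}
  ]
}}

```text
time_s: 1.7
tcp_pos: [0.487, 0.156, 0.1698]
eef_rot: [179.8, 0.2, -20.1]
contact_force: [-0.0, -0.1, 0.2]
gripper_width: 0.0875
gripper_force: 0.0
```

```bash
python3 - <<'E'
from m import *
a=r.capture("scene");b=r.capture("top")
# pictures to re-measure the nut under the gripper
f=lambda i,x,y,w,h,k:cv2.resize(i[y:y+h,x:x+w],None,fx=k,fy=k,interpolation=cv2.INTER_CUBIC)
cv2.imwrite("pics/n1.png",f(a["image"],265,120,130,110,5))
s=r.get_state();print(s["tcp_pos"],s["eef_rot"],s["joints"])
E
```

```text
[0.48838422 0.15778829 0.1720979 ] [ 1.79976055e+02 -1.21716475e-02 -1.99538656e+01] [ 3.98680340e+01  6.56057097e+00 -2.19656389e+01  2.56722610e-02
 -6.14883733e+01  3.01658406e+01]
```

View pics/n1.png

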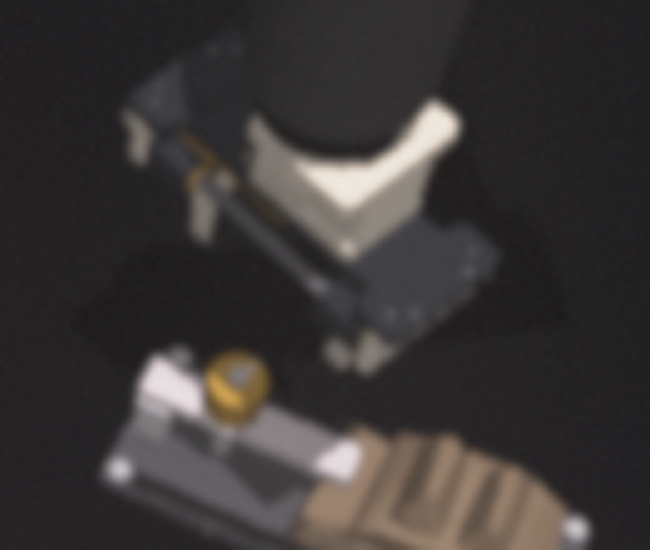

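The picture shows the gripper above the nut (235,385 in the crop), with the strap and stone clear. I'll part-close the fingers to clear the stone's end, centre and go down.

Emit:
{"api": "play_rows", "payload": {
  "rows": [
    {"slide":[0.058,0.043,0.1],"delta_rot":[0,0,0],"fingers":0.4},
    {"slide":[0,0,0.14],"delta_rot":[0,0,0],"fingers":0.4},
    {"slide":[0,0,0.14],"delta_rot":[0,0,0],"fingers":0.4},
    {"slide":[0,0,0.14],"delta_rot":[0,0,0],"fingers":0.4},
    {"slide":[0,0,0.14],"delta_rot":[0,0,0],"fingers":0.4},
    {"slide":[0,0,0],"delta_rot":[0,0,0],"fingers":0.4}
  ]
}}

```text
time_s: 2.55
tcp_pos: [0.4933, 0.1481, 0.0712]
eef_rot: [179.9, 0.1, -19.9]
contact_force: [0.5, -0.1, -0.5]
gripper_width: 0.0617
gripper_force: 0.0
```

Emit:
{"api": "play_rows", "payload": {
  "rows": [
    {"slide":[0,0,0],"delta_rot":[0,0,0],"fingers":-1},
    {"slide":[0,0,0],"delta_rot":[0,0,0],"fingers":-1},
    {"slide":[0,0,0],"delta_rot":[0,0,0],"fingers":-1},
    {"slide":[0,0,0],"delta_rot":[0,0,0],"fingers":-1},
    {"slide":[0,0,0],"delta_rot":[0,0,0],"fingers":-1}
  ],
  "squeeze": 20
}}

```text
time_s: 3.18
tcp_pos: [0.4952, 0.1488, 0.0742]
eef_rot: [-179.9, -0.1, -19.9]
contact_force: [-1.2, -1.7, 10.8]
gripper_width: 0.0166
gripper_force: 5.3
```

```bash
python3 - <<'E'
from m import *
a=r.capture("scene");b=r.capture("top")
f=lambda i,x,y,w,h,k:cv2.resize(i[y:y+h,x:x+w],None,fx=k,fy=k,interpolation=cv2.INTER_CUBIC)
cv2.imwrite("pics/n2.png",np.hstack([f(a["image"],275,130,80,100,5),f(b["image"],190,190,72,90,500/90)[:500]]))
s=r.get_state();print({k:np.round(v,4) for k,v in s.items()})
E
```

```text
{'time_s': np.float64(3.275), 'joints': array([ 38.5087,  12.7606, -28.9794,   0.1369, -48.2498,  31.4717]), 'qd': array([-0.1573, -0.1029,  0.0634,  0.074 ,  0.2559,  0.061 ]), 'joint_torque': array([ 2.64820e+00, -3.54074e+01,  2.18469e+01,  2.80250e+00,
        1.91920e+00, -1.85000e-02]), 'tcp_pos': array([0.4948, 0.1477, 0.0742]), 'eef_rot': array([ 1.799553e+02, -9.240000e-02, -1.992850e+01]), 'contact_force': array([-1.187 , -5.5683, 11.651 ]), 'moment': array([-1.6329e+00,  4.6510e-01,  1.1000e-03]), 'gripper_force': np.float64(20.767), 'gripper_width': np.float64(0.0105)}
```

View pics/n2.png

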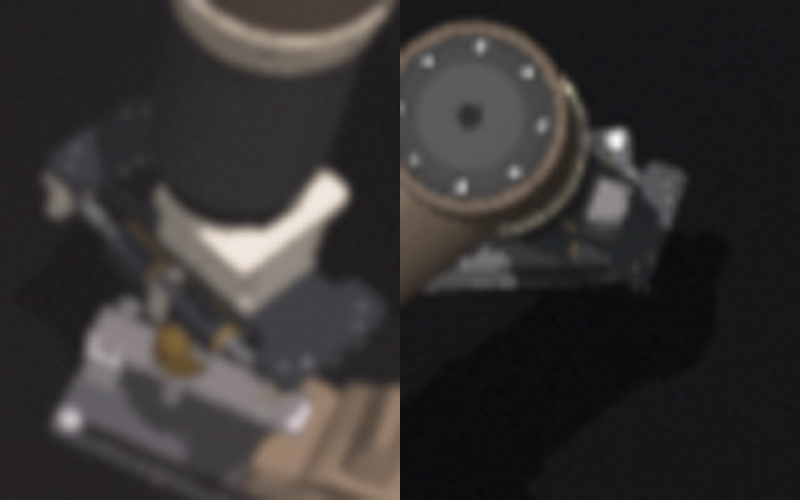

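```bash
python3 - <<'E'
from m import *
a=r.capture("scene");s=r.get_state();print(s["tcp_pos"],s["gripper_width"],s["gripper_force"],s["contact_force"])
I=cv2.resize(a["image"][130:230,275:375],None,fx=6,fy=6,interpolation=cv2.INTER_CUBIC)
I=cv2.convertScaleAbs(I,alpha=1.8)
def mk(X,col):
    u,v=proj(a,X);cv2.drawMarker(I,(int((u+.5-275)*6),int((v+.5-130)*6)),col,0,12,1)
t=s["tcp_pos"];mk(t,(0,0,255));mk(t+[0,0,.019],(255,0,255));mk([.494,.149,.099],(0,255,0));mk([.494,.149,.064],(255,255,0))
cv2.imwrite("pics/n3.png",I)
E
```

```text
[0.49486721 0.14773542 0.07420554] 0.010634486888029777 21.223954680535826 [-1.77355695 -7.04962973 12.35190727]
```

View pics/n3.png

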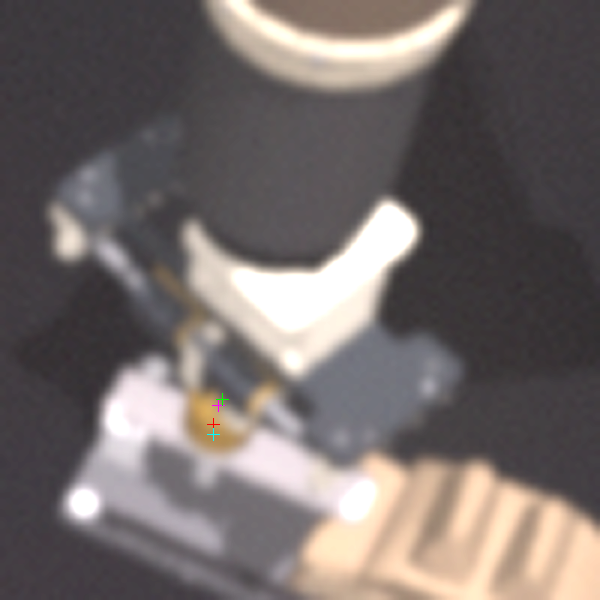

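The brass nut shows at crop (215,420). The fingers, at (195,365) and (262,398), look behind or above it rather than around it. I'll check where the tips projected in the earlier picture.

```bash
python3 - <<'E'
from m import *
a=r.capture("scene")
t=np.array([.4884,.1578,.1721]);y=np.array([-.342,-.940,0])
for n,X in(("tcp",t),("tipL",t+.044*y),("tipR",t-.044*y),("gL",t+.044*y+[0,0,.019]),("gR",t-.044*y+[0,0,.019]),("gripbody",t+[0,0,.066]),("nuttop",[.494,.149,.099]),("nutbot",[.494,.149,.067])):
    u,v=proj(a,X);print(n,(round((u+.5-265)*5),round((v+.5-120)*5)))
E
```

```text
tcp (271, 318)
tipL (218, 268)
tipR (326, 369)
gL (222, 249)
gR (332, 351)
gripbody (289, 252)
nuttop (236, 383)
nutbot (229, 410)
```

Emit:
{"api": "play_rows", "payload": {
  "rows": [
    {"slide":[0,0,0],"delta_rot":[0,0,0],"fingers":0.4},
    {"slide":[0,0,0],"delta_rot":[0,0,0],"fingers":0.4},
    {"slide":[0,0,0],"delta_rot":[0,0,0],"fingers":0.4},
    {"slide":[0,0,0],"delta_rot":[0,0,0],"fingers":0.4},
    {"slide":[0,0,0],"delta_rot":[0,0,0],"fingers":0.4},
    {"slide":[0,0,0],"delta_rot":[0,0,0],"fingers":0.4}
  ]
}}

```text
time_s: 4.12
tcp_pos: [0.4937, 0.1481, 0.0721]
eef_rot: [179.9, 0.0, -20.0]
contact_force: [0.3, 0.1, -0.6]
gripper_width: 0.0602
gripper_force: 0.0
```

Emit:
{"api": "play_rows", "payload": {
  "rows": [
    {"slide":[0,0,0],"delta_rot":[0,0,0],"fingers":-0.2},
    {"slide":[0,0,0],"delta_rot":[0,0,0],"fingers":-0.2},
    {"slide":[0,0,0],"delta_rot":[0,0,0],"fingers":-0.2},
    {"slide":[0,0,0],"delta_rot":[0,0,0],"fingers":-0.2},
    {"slide":[0,0,0],"delta_rot":[0,0,0],"fingers":-0.2}
  ]
}}

```text
time_s: 4.75
tcp_pos: [0.4939, 0.1481, 0.0725]
eef_rot: [179.9, 0.0, -20.0]
contact_force: [0.4, -3.7, -0.0]
gripper_width: 0.0349
gripper_force: 4.0
```

```bash
python3 - <<'E'
from m import *
a=r.capture("scene");b=r.capture("top");s=r.get_state();print(s["tcp_pos"],s["gripper_width"],s["gripper_force"],s["contact_force"])
I=cv2.resize(a["image"][150:220,285:345],None,fx=8,fy=8,interpolation=cv2.INTER_CUBIC)
I=cv2.convertScaleAbs(I,alpha=2)
cv2.imwrite("pics/n4.png",I)
E
```

```text
[0.49393596 0.14807076 0.07244978] 0.0353690121373352 4.413928985595703 [ 0.19851787 -3.41235636  0.20638661]
```

View pics/n4.png

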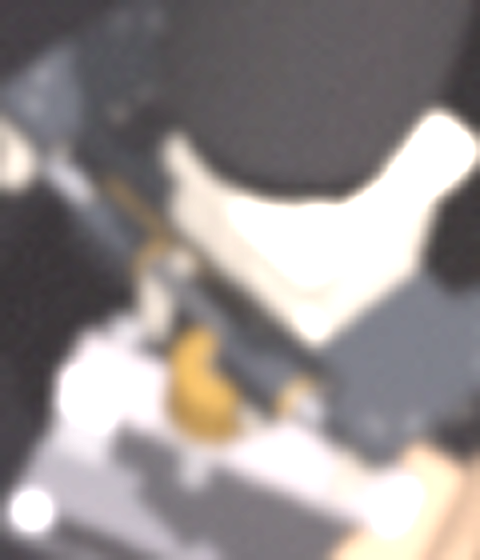

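Now the fingers meet the nut at 35 mm with 4 N, and the fingertip at crop (150,335) sits well above the strap. The harder squeeze apparently slid up over the nut's rim onto the stud. I'll open and lower gently while watching the force.

Emit:
{"api": "play_rows", "payload": {
  "rows": [
    {"slide":[0,0,0],"delta_rot":[0,0,0],"fingers":0.4},
    {"slide":[0,0,0],"delta_rot":[0,0,0],"fingers":0.4},
    {"slide":[0,0,0],"delta_rot":[0,0,0],"fingers":0.4},
    {"slide":[0,0,0],"delta_rot":[0,0,0],"fingers":0.4},
    {"slide":[0,0,0.03],"delta_rot":[0,0,0],"fingers":0.4},
    {"slide":[0,0,0],"delta_rot":[0,0,0],"fingers":0.4}
  ]
}}

```text
time_s: 5.6
tcp_pos: [0.4939, 0.1484, 0.0676]
eef_rot: [180.0, 0.0, -20.0]
contact_force: [-0.1, -0.2, 0.7]
gripper_width: 0.0613
gripper_force: 0.0
```

Emit:
{"api": "play_rows", "payload": {
  "rows": [
    {"slide":[0,0,0.02],"delta_rot":[0,0,0],"fingers":0.4},
    {"slide":[0,0,0],"delta_rot":[0,0,0],"fingers":0.4}
  ]
}}

```text
time_s: 5.85
tcp_pos: [0.4941, 0.1484, 0.0648]
eef_rot: [180.0, 0.0, -20.0]
contact_force: [-0.3, -0.1, -0.2]
gripper_width: 0.0614
gripper_force: 0.0
```

Emit:
{"api": "play_rows", "payload": {
  "rows": [
    {"slide":[0,0,0],"delta_rot":[0,0,0],"fingers":-0.2},
    {"slide":[0,0,0],"delta_rot":[0,0,0],"fingers":-0.2},
    {"slide":[0,0,0],"delta_rot":[0,0,0],"fingers":-0.3},
    {"slide":[0,0,0],"delta_rot":[0,0,0],"fingers":-0.3},
    {"slide":[0,0,0],"delta_rot":[0,0,0],"fingers":-0.3},
    {"slide":[0,0,0],"delta_rot":[0,0,0],"fingers":-0.3}
  ],
  "squeeze": 12
}}

```text
time_s: 6.6
tcp_pos: [0.494, 0.148, 0.0651]
eef_rot: [180.0, 0.0, -20.0]
contact_force: [-1.5, -5.3, 3.6]
gripper_width: 0.0352
gripper_force: 12.0
```

Emit:
{"api": "play_rows", "payload": {
  "rows": [
    {"slide":[0.003,0.007,0],"delta_rot":[0,0,0],"fingers":-0.4},
    {"slide":[0,0,0],"delta_rot":[0,0,0],"fingers":-0.6},
    {"slide":[0,0,0],"delta_rot":[0,0,0],"fingers":-0.6}
  ],
  "squeeze": 15
}}

```text
time_s: 6.98
tcp_pos: [0.4942, 0.1479, 0.0651]
eef_rot: [-180.0, 0.0, -20.0]
contact_force: [-4.8, 2.4, 3.0]
gripper_width: 0.0351
gripper_force: 15.0
```

Stable at 15 N. Now I'll turn clockwise (about tool +z).

Emit:
{"api": "play_rows", "payload": {
  "rows": [
    {"slide":[0,0,0],"delta_rot":[0,0,0.8],"fingers":-0.6},
    {"slide":[0,0,0],"delta_rot":[0,0,0.8],"fingers":-0.6},
    {"slide":[0,0,0],"delta_rot":[0,0,0.8],"fingers":-0.6},
    {"slide":[0,0,0],"delta_rot":[0,0,0.8],"fingers":-0.6},
    {"slide":[0,0,0],"delta_rot":[0,0,0.8],"fingers":-0.6},
    {"slide":[0,0,0],"delta_rot":[0,0,0],"fingers":-0.6}
  ]
}}

```text
time_s: 7.72
tcp_pos: [0.494, 0.1476, 0.0651]
eef_rot: [180.0, 0.0, -38.4]
contact_force: [-5.5, 1.2, 5.1]
gripper_width: 0.0352
gripper_force: 15.0
```

```bash
python3 - <<'E'
from m import *
s=r.get_state();print({k:np.round(v,3) for k,v in s.items()})
E
```

```text
{'time_s': np.float64(7.725), 'joints': array([ 3.8457e+01,  1.3401e+01, -2.9544e+01, -3.1000e-02, -4.7071e+01,
        1.3191e+01]), 'qd': array([-0.128, -0.042, -0.008,  0.039,  0.014,  1.326]), 'joint_torque': array([ -1.188, -39.981,  23.505,   6.325,   1.297,  -0.342]), 'tcp_pos': array([0.494, 0.148, 0.065]), 'eef_rot': array([ 1.7999e+02,  2.6000e-02, -3.8373e+01]), 'contact_force': array([-5.53 ,  1.16 ,  5.086]), 'moment': array([ 0.395,  1.873, -0.117]), 'gripper_force': np.float64(15.001), 'gripper_width': np.float64(0.035)}
```

Emit:
{"api": "play_rows", "payload": {
  "rows": [
    {"slide":[0,0,0],"delta_rot":[0,0,1],"fingers":-0.6},
    {"slide":[0,0,0],"delta_rot":[0,0,1],"fingers":-0.6},
    {"slide":[0,0,0],"delta_rot":[0,0,1],"fingers":-0.6},
    {"slide":[0,0,0],"delta_rot":[0,0,1],"fingers":-0.6},
    {"slide":[0,0,0],"delta_rot":[0,0,1],"fingers":-0.6},
    {"slide":[0,0,0],"delta_rot":[0,0,1],"fingers":-0.6}
  ]
}}

```text
time_s: 8.48
tcp_pos: [0.4936, 0.1473, 0.0651]
eef_rot: [179.9, 0.0, -66.0]
contact_force: [-6.5, -0.3, 6.7]
gripper_width: 0.0352
gripper_force: 15.0
```

```bash
python3 - <<'E'
from m import *
s=r.get_state();print(s["joint_torque"][5],s["moment"],s["contact_force"],s["eef_rot"])
E
```

```text
0.959177054464817 [0.27602112 2.4051313  0.07244642] [-6.49049487 -0.25771326  6.66687741] [ 1.79939335e+02  7.87977265e-03 -6.59649094e+01]
```

Emit:
{"api": "play_rows", "payload": {
  "rows": [
    {"slide":[0,0,0],"delta_rot":[0,0,1],"fingers":-0.6},
    {"slide":[0,0,0],"delta_rot":[0,0,1],"fingers":-0.6},
    {"slide":[0,0,0],"delta_rot":[0,0,1],"fingers":-0.6},
    {"slide":[0,0,0],"delta_rot":[0,0,1],"fingers":-0.6}
  ]
}}

```text
time_s: 8.98
tcp_pos: [0.4934, 0.1472, 0.065]
eef_rot: [179.9, -0.0, -84.3]
contact_force: [-7.8, 0.9, 7.2]
gripper_width: 0.0354
gripper_force: 15.0
```

```bash
python3 - <<'E'
from m import *
s=r.get_state();print(s["joint_torque"][5],s["moment"],s["contact_force"],s["eef_rot"],s["joints"])
E
```

```text
0.9572993963956833 [0.39616621 2.8383725  0.13039022] [-7.78384223  0.92907796  7.15614841] [ 1.79913467e+02 -1.79539067e-02 -8.43022146e+01] [ 3.84621832e+01  1.33836774e+01 -2.95667139e+01 -4.32962979e-02
 -4.71320990e+01 -3.27349336e+01]
```

Emit:
{"api": "play_rows", "payload": {
  "rows": [
    {"slide":[0,0.01,0],"delta_rot":[0,0,1],"fingers":-0.6},
    {"slide":[0,0,0],"delta_rot":[0,0,1],"fingers":-0.6},
    {"slide":[0,0,0],"delta_rot":[0,0,1],"fingers":-0.6},
    {"slide":[0,0,0],"delta_rot":[0,0,1],"fingers":-0.6}
  ]
}}

```text
time_s: 9.48
tcp_pos: [0.493, 0.1472, 0.0651]
eef_rot: [-180.0, -0.0, -102.6]
contact_force: [-3.2, -0.5, 2.8]
gripper_width: 0.0353
gripper_force: 15.0
```

```bash
python3 - <<'E'
from m import *
s=r.get_state();print(s["joint_torque"][5],s["moment"],s["contact_force"],s["eef_rot"])
E
```

```text
0.6135453656315804 [-0.20592473  0.94211697  0.43037802] [-3.21717647 -0.47147009  2.76867717] [-1.79983523e+02 -1.92189740e-02 -1.02587406e+02]
```

Emit:
{"api": "play_rows", "payload": {
  "rows": [
    {"slide":[0,0,0],"delta_rot":[0,0,1],"fingers":-0.6},
    {"slide":[0,0,0],"delta_rot":[0,0,1],"fingers":-0.6},
    {"slide":[0,0,0],"delta_rot":[0,0,1],"fingers":-0.6},
    {"slide":[0,0,0],"delta_rot":[0,0,1],"fingers":-0.6}
  ]
}}

```text
time_s: 9.98
tcp_pos: [0.4925, 0.147, 0.065]
eef_rot: [180.0, -0.0, -120.9]
contact_force: [-3.8, -0.1, 3.2]
gripper_width: 0.0354
gripper_force: 15.0
```

```bash
python3 - <<'E'
from m import *
s=r.get_state();print(s["joint_torque"][5],s["moment"],s["contact_force"],s["eef_rot"],s["joints"])
E
```

```text
0.6285767443478107 [0.013136   1.46196996 0.4537016 ] [-3.83336603 -0.09065928  3.20993632] [ 1.79991895e+02 -4.58024201e-02 -1.20930833e+02] [ 3.85386672e+01  1.32819231e+01 -2.97387224e+01  1.15806168e-02
 -4.70250908e+01 -6.94774012e+01]
```

The moment rose to 0.45 N m and stayed there while the pads slipped, so the nut is at its stop. I'll release, lift and re-measure the gauge.

Emit:
{"api": "play_rows", "payload": {
  "rows": [
    {"slide":[0,0,0],"delta_rot":[0,0,0],"fingers":0.4},
    {"slide":[0,0,0],"delta_rot":[0,0,0],"fingers":0.4},
    {"slide":[0,0,0],"delta_rot":[0,0,0],"fingers":0.4},
    {"slide":[0,0,0],"delta_rot":[0,0,0],"fingers":0.4},
    {"slide":[0,0,-0.2],"delta_rot":[0,0,-1],"fingers":0.4},
    {"slide":[0,0,-0.35],"delta_rot":[0,0,-1],"fingers":1},
    {"slide":[0,0,-0.35],"delta_rot":[0,0,-1],"fingers":1},
    {"slide":[0,0,-0.35],"delta_rot":[0,0,-1],"fingers":1}
  ]
}}

```text
time_s: 10.98
tcp_pos: [0.4926, 0.1471, 0.2544]
eef_rot: [-180.0, 0.0, -102.3]
contact_force: [1.0, 0.1, -0.2]
gripper_width: 0.0845
gripper_force: 0.0
```

```bash
cat > g.py <<'E'
from m import *
a=r.capture("scene");b=r.capture("top");s=r.get_state();print(s["tcp_pos"],s["eef_rot"],s["contact_force"])
# soft-weighted bar orientation in top
I=b["image"].astype(float);x0,y0,w,h=275,198,40,24;sub=I[y0:y0+h,x0:x0+w];wt=np.clip(sub[...,2]-sub[...,0]-40,0,None)
y,x=np.mgrid[y0:y0+h,x0:x0+w]
W=np.array([onz(b,u,v,.158)[:2] for u,v in zip(x.ravel(),y.ravel())]);k=wt.ravel()/wt.sum()
c=k@W;C=((W-c)*k[:,None]).T@(W-c);e,V=np.linalg.eigh(C);d=V[:,1]*np.sign(V[1,1]);yaw=np.arctan2(-d[0],d[1]);print("bar top centre",c,"yaw",np.degrees(yaw),"sd",np.sqrt(e))
# pointer and flag in scene
S=cv2.cvtColor(a["image"],cv2.COLOR_BGR2HSV);I=a["image"].astype(float);x0,y0,w,h=200,165,40,30;sub=I[y0:y0+h,x0:x0+w]
y,x=np.mgrid[y0:y0+h,x0:x0+w]
B,G,R=sub[...,0],sub[...,1],sub[...,2]
o=np.array([*c,.072]);n=np.array([np.cos(yaw),np.sin(yaw),0]);yh=np.array([-n[1],n[0],0])
for nm,q in(("green",np.clip(G-np.maximum(R,B)-15,0,None)),("red",np.clip(R-np.maximum(G,B)-25,0,None)*(y>172))):
    print(nm,(q*x).sum()/q.sum(),(q*y).sum()/q.sum(),(q>0).sum(),end=" ")
    O,D=ray(a,(q*x).sum()/q.sum(),(q*y).sum()/q.sum())
    P=O+D*((o+.0095*n-O)@n)/(D@n)-o;print("yz",P@yh,P[2],"ang",np.arctan2(P@yh,-P[2]))
E
python3 g.py
```

```text
[0.49577891 0.14845561 0.25898657] [-179.5282172     0.383242   -102.32251834] [ 0.52763175 -0.42770248  0.85234811]
bar top centre [ 0.5476251  -0.14649393] yaw -4.451848949966853 sd [0.00807115 0.01838801]
green 224.89285714285714 183.6547619047619 8 yz 0.02056057452218792 -0.0371704279441815 ang 0.5052533172381424
red 219.75 177.26136363636363 11 yz 0.001349743187797835 -0.015809351449406026 ang 0.08516971663448776
```

Emit:
{"api": "play_rows", "payload": {
  "rows": [
    {"slide":[0,0,0],"delta_rot":[0,0,-0.85],"fingers":1},
    {"slide":[0.32,-0.08,0],"delta_rot":[0,0,-0.85],"fingers":1},
    {"slide":[0.32,-0.08,0],"delta_rot":[0,0,0],"fingers":1},
    {"slide":[0.32,-0.08,0],"delta_rot":[0,0,0],"fingers":1},
    {"slide":[0.32,-0.08,0],"delta_rot":[0,0,0],"fingers":1},
    {"slide":[0.32,-0.08,0],"delta_rot":[0,0,0],"fingers":1},
    {"slide":[0.32,-0.08,0],"delta_rot":[0,0,0],"fingers":1},
    {"slide":[0,0,0],"delta_rot":[0,0,0],"fingers":1}
  ]
}}

```text
time_s: 12.08
tcp_pos: [0.5375, -0.1489, 0.2517]
eef_rot: [179.9, -0.0, -94.9]
contact_force: [-0.6, 0.8, -1.1]
gripper_width: 0.0875
gripper_force: 0.0
```

```bash
cat > st.py <<'E'
from m import *
s=r.get_state();print({k:np.round(s[k],4).tolist() for k in("time_s","tcp_pos","eef_rot","contact_force","moment","gripper_width","gripper_force","joints")})
from scipy.spatial.transform import Rotation as Q
R=Q.from_euler("xyz",s["eef_rot"],degrees=True);import sys
if len(sys.argv)>3: print("slide",R.inv().apply(np.array([float(v) for v in sys.argv[1:4]])-s["tcp_pos"])/.15)
if len(sys.argv)>6: print("rot",(R.inv()*Q.from_euler("xyz",[float(v) for v in sys.argv[4:7]],degrees=True)).as_rotvec()/.08)
E
python3 st.py .549 -.1465 .114 180 0 -94.5
```

```text
{'time_s': 12.075, 'tcp_pos': [0.5375, -0.1489, 0.2517], 'eef_rot': [179.9378, -0.0246, -94.9271], 'contact_force': [-0.6317, 0.8041, -1.1083], 'moment': [0.1223, 0.0169, -0.0032], 'gripper_width': 0.0875, 'gripper_force': 0.0, 'joints': [4.6394, 7.8577, -9.7252, 0.0146, -72.4826, -9.5709]}
slide [-0.02293737 -0.07568664  0.91797875]
rot [ 0.01359627 -0.00531984 -0.09318192]
```

Emit:
{"api": "play_rows", "payload": {
  "rows": [
    {"slide":[-0.023,-0.075,0.06],"delta_rot":[0,0,-0.09],"fingers":1},
    {"slide":[0,0,0.2],"delta_rot":[0,0,0],"fingers":1},
    {"slide":[0,0,0.2],"delta_rot":[0,0,0],"fingers":1},
    {"slide":[0,0,0],"delta_rot":[0,0,0],"fingers":1},
    {"slide":[0,0,0],"delta_rot":[0,0,0],"fingers":1}
  ]
}}

```text
time_s: 12.7
tcp_pos: [0.5501, -0.1429, 0.1845]
eef_rot: [-179.9, -0.0, -94.2]
contact_force: [0.6, 0.6, -0.1]
gripper_width: 0.0876
gripper_force: 0.0
```

```bash
python3 st.py .549 -.1465 .114 180 0 -94.5; python3 - <<'E'
from m import *
a=r.capture("scene");b=r.capture("top")
f=lambda i,x,y,w,h,k:cv2.resize(i[y:y+h,x:x+w],None,fx=k,fy=k,interpolation=cv2.INTER_CUBIC)
cv2.imwrite("pics/g1.png",np.hstack([f(a["image"],180,110,80,90,5),f(b["image"],255,180,70,90,5)]))
E
```

```text
{'time_s': 12.7, 'tcp_pos': [0.5501, -0.1429, 0.1845], 'eef_rot': [-179.9409, -0.0222, -94.1916], 'contact_force': [0.5791, 0.6219, -0.1417], 'moment': [0.0649, -0.1035, -0.0029], 'gripper_width': 0.0876, 'gripper_force': 0.0, 'joints': [5.1837, 11.2114, -14.551, 0.035, -64.183, -9.3905]}
slide [0.02424311 0.0059514  0.46990758]
rot [-0.01289845 -0.00480756  0.06729336]
```

View pics/g1.png

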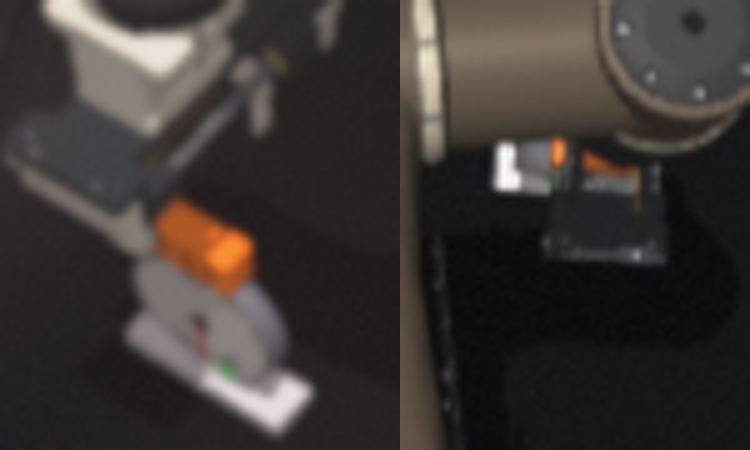

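The picture shows the bar (205,240) below and between the open fingers. I'll go down and grip.

Emit:
{"api": "play_rows", "payload": {
  "rows": [
    {"slide":[0.02,0.005,0.16],"delta_rot":[0,0,0.06],"fingers":1},
    {"slide":[0,0,0.16],"delta_rot":[0,0,0],"fingers":1},
    {"slide":[0,0,0.15],"delta_rot":[0,0,0],"fingers":0.3},
    {"slide":[0,0,0],"delta_rot":[0,0,0],"fingers":0.0},
    {"slide":[0,0,0],"delta_rot":[0,0,0],"fingers":-0.3},
    {"slide":[0,0,0],"delta_rot":[0,0,0],"fingers":-0.5},
    {"slide":[0,0,0],"delta_rot":[0,0,0],"fingers":-0.5},
    {"slide":[0,0,0],"delta_rot":[0,0,0],"fingers":-0.5}
  ],
  "squeeze": 10
}}

```text
time_s: 13.8
tcp_pos: [0.5483, -0.1465, 0.1135]
eef_rot: [-180.0, 0.0, -94.6]
contact_force: [0.1, 0.5, 0.1]
gripper_width: 0.0334
gripper_force: 0.0
```

Emit:
{"api": "play_rows", "payload": {
  "rows": [
    {"slide":[0,0,0],"delta_rot":[0,0,0],"fingers":-0.8},
    {"slide":[0,0,0],"delta_rot":[0,0,0],"fingers":-0.8},
    {"slide":[0,0,0],"delta_rot":[0,0,0],"fingers":-0.8},
    {"slide":[0,0,0],"delta_rot":[0,0,0],"fingers":-0.8}
  ],
  "squeeze": 12
}}

```text
time_s: 14.3
tcp_pos: [0.5482, -0.1465, 0.1132]
eef_rot: [-180.0, -0.0, -94.6]
contact_force: [-1.9, 0.7, 4.1]
gripper_width: 0.0259
gripper_force: 12.0
```

Emit:
{"api": "play_rows", "payload": {
  "rows": [
    {"slide":[0,0,0],"delta_rot":[0,0,0],"fingers":-0.8},
    {"slide":[0,0,0],"delta_rot":[0,0,0],"fingers":-0.8},
    {"slide":[0,0,0],"delta_rot":[0,0,0],"fingers":-0.8}
  ],
  "squeeze": 30
}}

```text
time_s: 14.68
tcp_pos: [0.5481, -0.1466, 0.1132]
eef_rot: [-180.0, -0.0, -94.6]
contact_force: [-2.1, 1.3, 5.2]
gripper_width: 0.0258
gripper_force: 30.0
```

Emit:
{"api": "play_rows", "payload": {
  "rows": [
    {"slide":[0,0,-0.1],"delta_rot":[0,0,0],"fingers":-0.8},
    {"slide":[0,0,-0.25],"delta_rot":[0,0,0],"fingers":-0.8},
    {"slide":[0,0,-0.3],"delta_rot":[0,0,0],"fingers":-0.8},
    {"slide":[-0.2,0,-0.3],"delta_rot":[0,0,0],"fingers":-0.8},
    {"slide":[-0.25,0,-0.3],"delta_rot":[0,0,0],"fingers":-0.8},
    {"slide":[-0.25,0,-0.3],"delta_rot":[0,0,0],"fingers":-0.8},
    {"slide":[-0.25,0,-0.3],"delta_rot":[0,0,0],"fingers":-0.8},
    {"slide":[-0.25,0,-0.2],"delta_rot":[0,0,0],"fingers":-0.8}
  ]
}}

```text
time_s: 15.68
tcp_pos: [0.5625, 0.0341, 0.4234]
eef_rot: [-179.9, 0.1, -94.6]
contact_force: [0.3, 1.3, -3.1]
gripper_width: 0.026
gripper_force: 30.0
```

Emit:
{"api": "play_rows", "payload": {
  "rows": [
    {"slide":[-0.25,0,0],"delta_rot":[0,0,0],"fingers":-0.8},
    {"slide":[-0.2,0,0],"delta_rot":[0,0,0],"fingers":-0.8},
    {"slide":[0,0,0],"delta_rot":[0,0,0],"fingers":-0.8},
    {"slide":[0,0,0],"delta_rot":[0,0,0],"fingers":-0.8},
    {"slide":[0,0,0],"delta_rot":[0,0,0],"fingers":-0.8},
    {"slide":[0,0,0],"delta_rot":[0,0,0],"fingers":-0.8},
    {"slide":[0,0,0],"delta_rot":[0,0,0],"fingers":-0.8},
    {"slide":[0,0,0],"delta_rot":[0,0,0],"fingers":-0.8}
  ]
}}

```text
time_s: 16.68
tcp_pos: [0.5679, 0.1, 0.4206]
eef_rot: [-180.0, 0.0, -94.6]
contact_force: [-0.6, -0.1, -4.0]
gripper_width: 0.0255
gripper_force: 30.0
```

```bash
cat > fl.py <<'E'
from m import *
import sys
from scipy.spatial.transform import Rotation as Q
a=r.capture("scene");s=r.get_state();R=Q.from_euler("xyz",s["eef_rot"],degrees=True).as_matrix()
# gauge axes from tool: gx=-ty, gy=-tx, gz=-tz
gx,gy,gz=-R[:,1],-R[:,0],-R[:,2]
foot=s["tcp_pos"]-.1132*gz;o=foot+.072*gz+.0095*gx
u,v=proj(a,o);print("tcp",s["tcp_pos"],s["eef_rot"],"F",s["contact_force"],"foot",foot,"dial px",u,v)
I=a["image"].astype(float);x0,y0=int(u)-28,int(v)-28;sub=I[y0:y0+56,x0:x0+56];y,x=np.mgrid[y0:y0+56,x0:x0+56]
B,G,Rr=sub[...,0],sub[...,1],sub[...,2]
hsv=cv2.cvtColor(a["image"][y0:y0+56,x0:x0+56],cv2.COLOR_BGR2HSV).astype(int)
for nm,q in(("green",np.clip(G-np.maximum(Rr,B)-20,0,None)),("red",np.clip(Rr-np.maximum(G,B)-25,0,None)*((hsv[...,0]<4)|(hsv[...,0]>165)))):
    P=[]
    for uu,vv,w in zip(x[q>0],y[q>0],q[q>0]):
        O,D=ray(a,uu,vv);X=O+D*((o-O)@gx)/(D@gx)-o;yy,zz=X@gy,X@gz
        if np.hypot(yy,zz)<.056:P.append((yy,zz,w))
    P=np.array(P);m=(P[:,2]@P[:,:2])/P[:,2].sum();print(nm,len(P),"yz",m,"ang",np.arctan2(m[0],-m[1]),"r",np.hypot(*m))
    if nm=="red":
        c,V=np.linalg.eigh(np.cov(P[:,:2].T,aweights=P[:,2]));d=V[:,1]*-np.sign(V[1,1]);print("  line ang",np.arctan2(d[0],-d[1]),"max r",np.hypot(P[:,0],P[:,1]).max())
if len(sys.argv)>1:cv2.imwrite(sys.argv[1],cv2.resize(a["image"][max(y0-20,0):y0+80,x0-20:x0+80],None,fx=5,fy=5,interpolation=cv2.INTER_CUBIC))
E
python3 fl.py pics/f1.png
```

```text
tcp [0.56785604 0.10002791 0.42057641] [-1.79999213e+02  2.34615128e-03 -9.45747063e+01] F [ 0.6353659  -0.45436856 -4.06466074] foot [0.56785796 0.10003241 0.30737641] dial px 292.2730184939801 151.4774714912168
green 15 yz [ 0.01810846 -0.04069872] ang 0.4186375225519993 r 0.044545509889114196
red 26 yz [ 2.35101903e-05 -1.76589589e-02] ang 0.0013313455548555882 r 0.01765897453773137
  line ang 0.02092246095416951 max r 0.04056389617978095
```

View pics/f1.png

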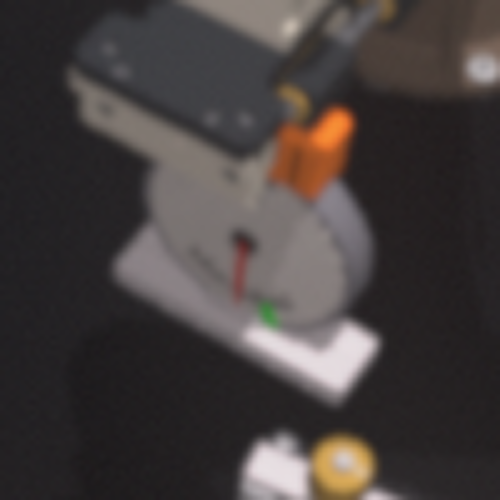

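The picture shows the gauge held upright: the pointer hangs at (240,270) and the green flag is at (268,315). The flag reads about 0.40 on the dial, so I need a lean of about 0.37.

```bash
cat > tg.py <<'E'
from m import *
import sys
from scipy.spatial.transform import Rotation as Q
def go(th,up,ys=.065,ctr=(.4900,.2325),yaw=2.56):
    s=r.get_state();R0=Q.from_euler("xyz",s["eef_rot"],degrees=True)
    C=Q.from_euler("z",yaw,degrees=True);G=(C*Q.from_rotvec([-th,0,0])).as_matrix()
    T=Q.from_matrix(np.c_[-G[:,1],-G[:,0],-G[:,2]])
    foot=np.array([*ctr,0])+C.apply([0,ys,0]);foot[2]=.096+(.083-ys)*np.tan(th)+up
    P=foot+.1132*G[:,2]
    print("F",np.round(s["contact_force"],2),"tcp",np.round(s["tcp_pos"],4),"tgt",np.round(P,4))
    print("rot",np.round((R0.inv()*T).as_rotvec()/.08,3),"slide after rot",np.round(T.inv().apply(P-s["tcp_pos"])/.15,3))
go(*[float(v) for v in sys.argv[1:]])
E
python3 tg.py .37 .05
```

```text
F [ 0.64 -0.45 -4.06] tcp [0.5679 0.1    0.4206] tgt [0.4853 0.3383 0.2585]
rot [ 0.288  4.619 -1.539] slide after rot [-1.893  0.479  0.424]
```

Emit:
{"api": "play_rows", "payload": {
  "rows": [
    {"slide":[0,0,0],"delta_rot":[0.058,0.924,-0.308],"fingers":-0.8},
    {"slide":[0,0,0],"delta_rot":[0.058,0.924,-0.308],"fingers":-0.8},
    {"slide":[0,0,0],"delta_rot":[0.058,0.924,-0.308],"fingers":-0.8},
    {"slide":[0,0,0],"delta_rot":[0.058,0.924,-0.308],"fingers":-0.8},
    {"slide":[0,0,0],"delta_rot":[0.058,0.924,-0.308],"fingers":-0.8},
    {"slide":[-0.3,0.08,0.07],"delta_rot":[0,0,0],"fingers":-0.8},
    {"slide":[-0.3,0.08,0.07],"delta_rot":[0,0,0],"fingers":-0.8},
    {"slide":[-0.3,0.08,0.07],"delta_rot":[0,0,0],"fingers":-0.8}
  ]
}}

```text
time_s: 17.73
tcp_pos: [0.5263, 0.2144, 0.3416]
eef_rot: [-180.0, -21.1, -87.4]
contact_force: [0.2, 0.2, -3.8]
gripper_width: 0.0259
gripper_force: 30.0
```

Emit:
{"api": "play_rows", "payload": {
  "rows": [
    {"slide":[-0.3,0.08,0.07],"delta_rot":[0,0,0],"fingers":-0.8},
    {"slide":[-0.3,0.08,0.07],"delta_rot":[0,0,0],"fingers":-0.8},
    {"slide":[-0.3,0.08,0.07],"delta_rot":[0,0,0],"fingers":-0.8},
    {"slide":[0,0,0],"delta_rot":[0,0,0],"fingers":-0.8},
    {"slide":[0,0,0],"delta_rot":[0,0,0],"fingers":-0.8},
    {"slide":[0,0,0],"delta_rot":[0,0,0],"fingers":-0.8},
    {"slide":[0,0,0],"delta_rot":[0,0,0],"fingers":-0.8},
    {"slide":[0,0,0],"delta_rot":[0,0,0],"fingers":-0.8}
  ]
}}

```text
time_s: 18.73
tcp_pos: [0.4859, 0.3252, 0.2646]
eef_rot: [-180.0, -21.2, -87.5]
contact_force: [0.4, 0.1, -3.3]
gripper_width: 0.0259
gripper_force: 30.0
```

```bash
python3 tg.py .37 .02; python3 fl.py pics/f2.png
```

```text
F [ 0.37  0.11 -3.33] tcp [0.4859 0.3252 0.2646] tgt [0.4853 0.3383 0.2285]
rot [-0.005  0.008 -0.007] slide after rot [-0.168  0.     0.193]
tcp [0.48584721 0.32535204 0.26453593] [-179.96795729  -21.16539117  -87.46298714] F [ 0.28351868 -0.50513999 -2.77327338] foot [0.48771965 0.28452276 0.15897219] dial px 373.8838909448886 199.40801059767279
green 4 yz [ 0.02096376 -0.04122159] ang 0.47047418411664443 r 0.04624606707388533
red 17 yz [ 0.00683471 -0.01424389] ang 0.4473850844297645 r 0.01579878882245564
  line ang 0.3461064656687389 max r 0.031349883708125435
```

Emit:
{"api": "play_rows", "payload": {
  "rows": [
    {"slide":[-0.084,0,0.095],"delta_rot":[0,0,0],"fingers":-0.8},
    {"slide":[-0.084,0,0.095],"delta_rot":[0,0,0],"fingers":-0.8},
    {"slide":[0,0,0],"delta_rot":[0,0,0],"fingers":-0.8},
    {"slide":[0,0,0],"delta_rot":[0,0,0],"fingers":-0.8}
  ]
}}

```text
time_s: 19.27
tcp_pos: [0.4851, 0.3389, 0.2283]
eef_rot: [180.0, -21.3, -87.4]
contact_force: [0.1, 0.5, -2.7]
gripper_width: 0.0257
gripper_force: 30.0
```

```bash
python3 tg.py .37 .005
```

```text
F [ 0.11  0.49 -2.71] tcp [0.4851 0.3389 0.2283] tgt [0.4853 0.3383 0.2135]
rot [-0.003 -0.013  0.009] slide after rot [-0.032 -0.001  0.093]
```

Emit:
{"api": "play_rows", "payload": {
  "rows": [
    {"slide":[-0.014,0,0.037],"delta_rot":[0,0,0],"fingers":-0.8},
    {"slide":[-0.014,0,0.037],"delta_rot":[0,0,0],"fingers":-0.8},
    {"slide":[0,0,0],"delta_rot":[0,0,0],"fingers":-0.8},
    {"slide":[0,0,0],"delta_rot":[0,0,0],"fingers":-0.8}
  ]
}}

```text
time_s: 19.77
tcp_pos: [0.4851, 0.3387, 0.2168]
eef_rot: [-180.0, -21.2, -87.4]
contact_force: [0.3, 1.0, -2.9]
gripper_width: 0.0258
gripper_force: 30.0
```

Emit:
{"api": "play_rows", "payload": {
  "rows": [
    {"slide":[-0.005,0,0.0125],"delta_rot":[0,0,0],"fingers":-0.8},
    {"slide":[0,0,0],"delta_rot":[0,0,0],"fingers":-0.8},
    {"slide":[0,0,0],"delta_rot":[0,0,0],"fingers":-0.8}
  ]
}}

```text
time_s: 20.15
tcp_pos: [0.4851, 0.3388, 0.2146]
eef_rot: [-180.0, -21.2, -87.4]
contact_force: [-0.2, 0.6, -3.8]
gripper_width: 0.0258
gripper_force: 30.0
```

Emit:
{"api": "play_rows", "payload": {
  "rows": [
    {"slide":[-0.005,0,0.0125],"delta_rot":[0,0,0],"fingers":-0.8},
    {"slide":[0,0,0],"delta_rot":[0,0,0],"fingers":-0.8},
    {"slide":[0,0,0],"delta_rot":[0,0,0],"fingers":-0.8}
  ]
}}

```text
time_s: 20.52
tcp_pos: [0.4851, 0.3388, 0.2126]
eef_rot: [-180.0, -21.2, -87.4]
contact_force: [0.2, 0.2, -3.7]
gripper_width: 0.0258
gripper_force: 30.0
```

Emit:
{"api": "play_rows", "payload": {
  "rows": [
    {"slide":[-0.005,0,0.0125],"delta_rot":[0,0,0],"fingers":-0.8},
    {"slide":[0,0,0],"delta_rot":[0,0,0],"fingers":-0.8},
    {"slide":[0,0,0],"delta_rot":[0,0,0],"fingers":-0.8}
  ]
}}

```text
time_s: 20.9
tcp_pos: [0.485, 0.3388, 0.2105]
eef_rot: [-180.0, -21.2, -87.4]
contact_force: [0.6, -0.7, -4.2]
gripper_width: 0.0255
gripper_force: 30.0
```

Emit:
{"api": "play_rows", "payload": {
  "rows": [
    {"slide":[-0.0025,0,0.0062],"delta_rot":[0,0,0],"fingers":-0.8},
    {"slide":[0,0,0],"delta_rot":[0,0,0],"fingers":-0.8},
    {"slide":[0,0,0],"delta_rot":[0,0,0],"fingers":-0.8}
  ]
}}

```text
time_s: 21.28
tcp_pos: [0.4851, 0.3388, 0.2095]
eef_rot: [-180.0, -21.2, -87.4]
contact_force: [1.2, 0.2, -4.5]
gripper_width: 0.0259
gripper_force: 30.0
```

Emit:
{"api": "play_rows", "payload": {
  "rows": [
    {"slide":[-0.0025,0,0.0062],"delta_rot":[0,0,0],"fingers":-0.8},
    {"slide":[0,0,0],"delta_rot":[0,0,0],"fingers":-0.8},
    {"slide":[0,0,0],"delta_rot":[0,0,0],"fingers":-0.8}
  ]
}}

```text
time_s: 21.65
tcp_pos: [0.485, 0.3388, 0.2085]
eef_rot: [-180.0, -21.2, -87.4]
contact_force: [-1.0, -0.3, -3.9]
gripper_width: 0.0261
gripper_force: 30.0
```

Emit:
{"api": "play_rows", "payload": {
  "rows": [
    {"slide":[-0.0025,0,0.0062],"delta_rot":[0,0,0],"fingers":-0.8},
    {"slide":[0,0,0],"delta_rot":[0,0,0],"fingers":-0.8},
    {"slide":[0,0,0],"delta_rot":[0,0,0],"fingers":-0.8}
  ]
}}

```text
time_s: 22.02
tcp_pos: [0.4852, 0.339, 0.2082]
eef_rot: [-179.9, -21.2, -87.4]
contact_force: [-1.7, 0.8, 3.8]
gripper_width: 0.0256
gripper_force: 30.0
```

Emit:
{"api": "play_rows", "payload": {
  "rows": [
    {"slide":[-0.002,0,0.005],"delta_rot":[0,0,0],"fingers":-0.8},
    {"slide":[0,0,0],"delta_rot":[0,0,0],"fingers":-0.8},
    {"slide":[0,0,0],"delta_rot":[0,0,0],"fingers":-0.8}
  ]
}}

```text
time_s: 22.4
tcp_pos: [0.4854, 0.3391, 0.2082]
eef_rot: [-179.9, -21.2, -87.4]
contact_force: [-3.2, 2.0, 9.0]
gripper_width: 0.0257
gripper_force: 30.0
```

```bash
python3 tg.py .37 0; python3 fl.py pics/f3.png
```

```text
F [-3.19  1.95  9.01] tcp [0.4854 0.3391 0.2082] tgt [0.4853 0.3383 0.2085]
rot [-0.022  0.007  0.004] slide after rot [ 0.006  0.001 -0.   ]
tcp [0.48538357 0.33915211 0.20815708] [-179.90429107  -21.16493828  -87.42207887] F [-3.55963756  1.75943139  7.85632787] foot [0.48741078 0.29833073 0.10259314] dial px 372.95137396338305 211.88922019671264
green 3 yz [ 0.02020452 -0.04115237] ang 0.4563964304654044 r 0.045844743273603036
red 17 yz [ 0.00699328 -0.01325387] ang 0.4855150165585586 r 0.014985697274531576
  line ang 0.37598553897674036 max r 0.03016484078024054
```

View pics/f3.png

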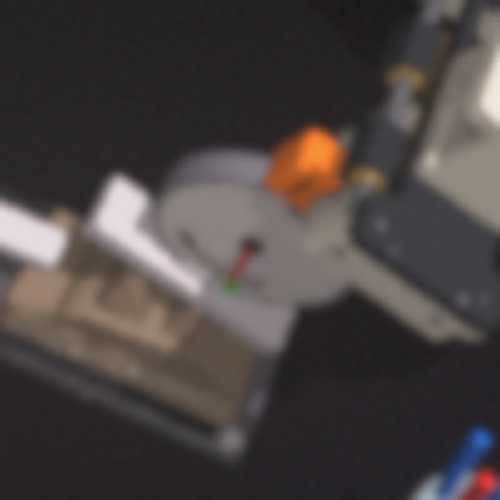

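The foot rests on the stone and the red pointer's tip (232,283) lies over the green flag (232,287). I'll ease the push a little and let it settle.

Emit:
{"api": "play_rows", "payload": {
  "rows": [
    {"slide":[0.002,0,-0.005],"delta_rot":[0,0,0],"fingers":-0.8},
    {"slide":[0,0,0],"delta_rot":[0,0,0],"fingers":-0.8},
    {"slide":[0,0,0],"delta_rot":[0,0,0],"fingers":-0.8},
    {"slide":[0,0,0],"delta_rot":[0,0,0],"fingers":-0.8},
    {"slide":[0,0,0],"delta_rot":[0,0,0],"fingers":-0.8},
    {"slide":[0,0,0],"delta_rot":[0,0,0],"fingers":-0.8},
    {"slide":[0,0,0],"delta_rot":[0,0,0],"fingers":-0.8},
    {"slide":[0,0,0],"delta_rot":[0,0,0],"fingers":-0.8}
  ]
}}

```text
time_s: 23.45
tcp_pos: [0.4853, 0.339, 0.2082]
eef_rot: [-179.9, -21.2, -87.4]
contact_force: [-2.8, 1.8, 5.1]
gripper_width: 0.0258
gripper_force: 30.0
```

```bash
python3 -c "
from plant import r
print(r.close_job())"
```

```text
the job is handed in; nothing more can be done
None
```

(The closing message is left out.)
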